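# Index the copper sample carrier to the next station

## Task

On the optical table, push the carrier that holds the copper disc along its rail to the next station, the one with the green marks, so that it clicks into the detent there, and let go. Leave the carrier with the blue filter glass where it is, and do not shift or knock over the glass vial.

Things in the scene. Friction and masses are not known exactly. Their poses are not given: they have to be found in the camera images.
- copper_carrier: Carrier to push: dark block 60 x 60 mm on a grey rail, 44 mm copper disc on top (73 mm up). Flat end faces 30 mm from centre, 60 mm wide, 28 to 60 mm up. Origin: table level under centre; y along rail, from start to green; z up. Slides only along y, friction 1 N, 0.4-0.8 kg, stays put. A sprung ball clicks between two ribs at each station: about 6 N over a rib, held within 8 mm of station.
- green_station (a point): Middle station of that rail, between two green marks on its black base plate: table-level point where the carrier's origin must come. y along rail; white station (carrier starts near it) at y -80 mm, yellow at +80. Fixed rail 40 x 300 mm, top 24 mm up, ribs 2.5 mm higher, stops 30 mm up at y +-146. Base plate 96 x 320 x 6 mm.
- filter_carrier: Bystander: same-shaped carrier with a blue glass disc on top, anywhere along its own like-marked rail, beside the copper carrier's rail. Origin and axes as for the copper carrier.
- vial: Bystander: a loose glass vial with a black cap, 38 mm in diameter and 60 mm tall, standing on the table to the left of the rails. Origin: centre of its underside, z up.

How it is judged:
By the outcome, as a careful person would: the job done as asked, in the order asked, and still so for the second after the job is handed in, with the robot touching nothing.
It also fails if it takes over 32 s, if anything falls off the work surface, if the arm or the gripper's body presses on something with over 40 N, if the wrist force passes 120 N, or if a joint passes its speed limit or range.

## Robot

A 6-joint arm with a two-finger parallel gripper is mounted at the origin on the work surface. World frame = base frame: x ahead of the robot, y to its left, z up, the work surface at z = 0. Lengths are in m, angles in rad, forces in N, time in s.
With the tool pointing down it reaches from about 0.225 to 0.725 m from the base axis. Payload 3.1 kg.
Tool frame: the origin (TCP) lies midway between the tips of the shut fingers; the grasp point (between the pads) lies 19 mm behind it; z points along the fingers, y is the direction in which the jaws open and shut (so a half turn about z gives the same grasp; the last joint's range is limited). The gripper opens to 85 mm and grips with 20 to 120 N. Pads are 22 mm wide; open, the fingers measure 114 mm over their backs; the gripper's body (76 mm by 85 mm) begins 54 mm behind the grasp point. The pads swing forward as they close: fully open they stand 13 mm farther back than shut.
Start: joints at [-1.282, 0.048, 0.099, 1.622, 0, 1.443], TCP at [0.213, -0.48, 0.231] pointing down, gripper open.
Joint ranges: [-2.91, 2.91], [-0.99, 1.94], [-1.21, 1.42], [-2.12, 2.29], [-1.49, 1.47], [-3.14, 3.14]. Speed limits (rad/s): [2.79, 2.79, 3.14, 3.14, 3.14, 3.14].

## Interface

Orientations are given as [roll, pitch, yaw] about the fixed x, y, z axes, in that order (R = Rz(yaw) Ry(pitch) Rx(roll)).
In Python, from bench import observe, get_image, get_calibration, hand_in gives the robot as it stands. The module is installed in compiled form; this text tells all that it offers.
- The arm moves only by the tool arm_command, never from a script. Its argument "plan" is a list of rows, each an object of numbers: "x", "y", "z": the shift along the tool's x, y, z in cm; "wx", "wy", "wz": the turn, a rotation vector about the tool's x, y, z in rad; "gripper": the finger opening in cm, from 0 to 8.54. In form: [{"x": .., "y": .., "z": .., "wx": .., "wy": .., "wz": .., "gripper": ..}, ...]. A call has 1 to 12 rows; each row shifts and turns the pose as measured when the row begins, along the tool's axes as they then stand; what a row does not reach is not made up. A row lasts 1/12 s, in which the tool goes at most 41.7 mm and 7.16 degrees, less where a joint would pass 70% of its speed; a pose out of reach is approached as far as the arm can. A call is refused whole if a number of a shift passes 4.17 or a number of a turn 0.125, either way. A call with a gripper value outside its range is refused whole. The fingers move at their own pace and stop on an object; the grip force is fixed at half the most. Time passes only in rows, so rows that do not move let the fingers close. It gives the time, the measured TCP pose, the force and the opening at its end, in the units of the state.
- observe(): the state, without advancing time (a new reading comes with each control period).
- get_image(name): name is "side" or "top" or "wrist"; returns (picture, depth): 480x640x3 uint8, red, green, blue; 480x640 float32, m along the optical axis (not along the pixel's ray), 0 where there is no reading.
- get_calibration(name): a dict with "fov_y" (degrees; the focal length in pixels is half the picture's height over the tangent of half this angle, whatever the lens; pixels are square), "cx", "cy" (the principal point, pixels), "rvec" (rotation vector, rad) and "tvec" (3), from world to camera coordinates, as OpenCV has them; the wrist camera has in their place "mount" (4x4, takes a point from camera to tool coordinates, whose origin is the TCP and whose axes are the flange's). Camera axes: x right, y down, z forward; pixel columns grow to the right and rows downward; lengths in m; the calibration is good to about 2 mm. A picture is of the moment at which its call begins: read the wrist's pose just before it. get_calibration takes no time and is no camera call.
- hand_in(): hands the job in, once; it reports no verdict.
The state is a dict: "time_s": time; "joint_positions": joint angles; "qd": joint speeds; "joint_torque": joint torques, N m; "tcp_pos": TCP position; "tool_rot": TCP orientation; "contact_force": force on the tool from outside, world axes, zero at the start; "wrist_torque": the same for the moment, N m; "gripper_width": opening from 0.0 (shut) to 1.0 (fully open).
Only numpy, scipy, OpenCV 4.12 (cv2) and the standard library are available. Lean on these libraries where they do the work, as an engineer would, in place of code of your own. Each camera call takes 0.05 s, during which the arm holds its last target.

## Working session

There is one attempt and no reset: what is moved stays moved. The work goes in short steps, Python scripts to look and compute and a tool call to move; the robot and the scene stay as the last step left them, time stands still between calls to the robot, and variables do not carry over. Pictures are saved under pics/ and viewed, and the job is handed in when it is done.

Besides the shell and the picture viewer there is one more tool, called after ">>>" in YAML: its name, and indented under it one key for each argument. arm_command: Moves the arm, as the interface text tells. Its arguments: {"type":"object","properties":{"plan":{"type":"array","items":{"type":"object","properties":{"x":{"type":"number"},"y":{"type":"number"},"z":{"type":"number"},"wx":{"type":"number"},"wy":{"type":"number"},"wz":{"type":"number"},"gripper":{"type":"number"}}}}},"required":["plan"]}

```bash
mkdir -p pics; python3 - <<'E'
from bench import *
import cv2,numpy as np
print(observe())
for n in("top","side"):
    p,d=get_image(n); cv2.imwrite(f"pics/{n}0.png",p[:,:,::-1]); np.savez(f"{n}0.npz",p=p,d=d)
    print(n,get_calibration(n))
print(get_calibration("wrist"))
E
```

```text
{'time_s': 0.0, 'joint_positions': array([-1.28180158e+00,  4.87341408e-02,  9.75844085e-02,  1.62196961e+00,
        2.08673522e-06,  1.44300404e+00]), 'qd': array([ 1.09406838e-03, -1.31449793e-03,  1.34926230e-03,  2.10753038e-03,
        9.86035632e-04,  6.90592204e-05]), 'joint_torque': array([ 2.01276125e-04, -3.38780701e+01,  3.20015144e+01,  2.03724601e-02,
       -3.77592153e-05,  3.31260246e-06]), 'tcp_pos': array([ 0.21235281, -0.47947872,  0.23011904]), 'tool_rot': array([-3.13928885e+00, -2.98125148e-04,  4.16786689e-01]), 'contact_force': array([ 0.36548267, -0.06977612, -0.22445591]), 'wrist_torque': array([0.02385234, 0.02497577, 0.02912195]), 'gripper_width': 1.0040856574802284}
top {'fov_y': 54.33937912376807, 'cx': 314.8448267230498, 'cy': 232.0744232033216, 'rvec': array([ 2.17632033, -2.19339572,  0.08384453]), 'tvec': array([0.13477053, 0.5337845 , 0.65909184])}
side {'fov_y': 44.77906280506577, 'cx': 324.9388288013467, 'cy': 239.5359548266429, 'rvec': array([ 0.28195174, -2.66822745,  1.39705833]), 'tvec': array([0.5582469 , 0.00566914, 1.01889749])}
{'fov_y': 63.71746713292019, 'cx': 312.24138731572674, 'cy': 239.31030777033678, 'mount': array([[ 1.18755809e-04, -9.59560822e-01, -2.81501358e-01,
         7.17788337e-02],
       [ 9.99999978e-01,  6.52577892e-05,  1.99419955e-04,
        -1.03808326e-03],
       [-1.72985419e-04, -2.81501375e-01,  9.59560809e-01,
        -1.42897535e-01],
       [ 0.00000000e+00,  0.00000000e+00,  0.00000000e+00,
         1.00000000e+00]])}
```

View pics/top0.png

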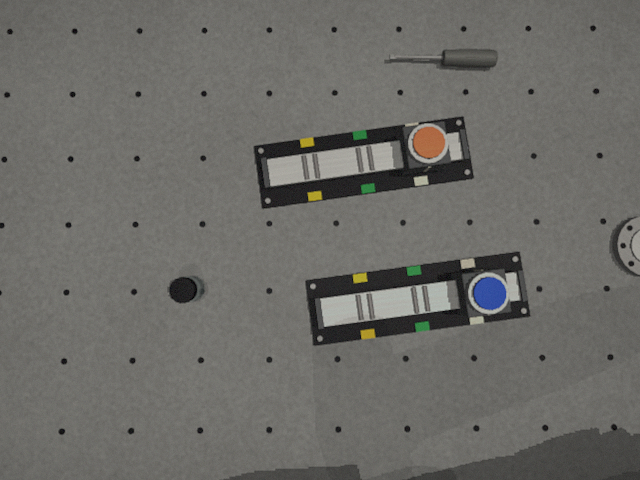

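View pics/side0.png

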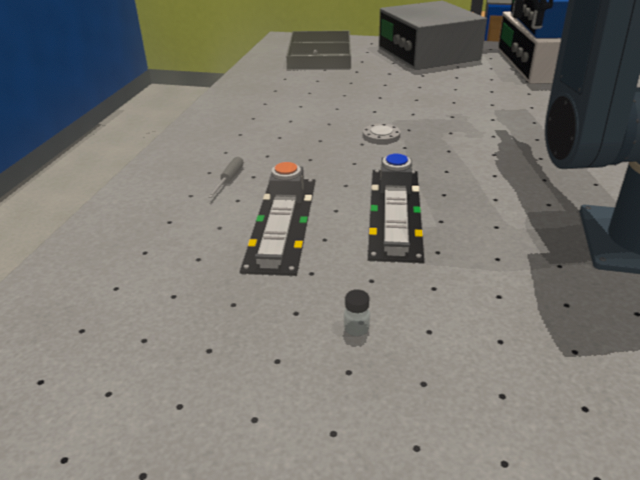

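The top view shows the copper disc at (428,142), with green marks at (360,135) and (368,188). The blue disc is at (488,293) and the vial cap at (184,290).

```bash
cat > h.py <<'E'
import cv2,numpy as np
from bench import *
def ray(n,uv,z):
    c=get_calibration(n);R=cv2.Rodrigues(c["rvec"])[0];f=240/np.tan(np.radians(c["fov_y"]/2))
    C=-R.T@c["tvec"];d=R.T@np.array([(uv[0]-c["cx"])/f,(uv[1]-c["cy"])/f,1])
    return C+d*(z-C[2])/d[2]
def pt(n,uv,dep):
    c=get_calibration(n);R=cv2.Rodrigues(c["rvec"])[0];f=240/np.tan(np.radians(c["fov_y"]/2))
    return R.T@(np.array([(uv[0]-c["cx"])/f,(uv[1]-c["cy"])/f,1])*dep-c["tvec"])
def blobs(p,lo,hi,amin=25):
    h=cv2.cvtColor(p,cv2.COLOR_RGB2HSV);m=cv2.inRange(h,lo,hi)
    n,l,s,c=cv2.connectedComponentsWithStats(m)
    return [(c[i],s[i,4]) for i in range(1,n) if s[i,4]>=amin]
COL=dict(copper=((5,110,120),(15,255,255),.073),blue=((105,150,80),(125,255,255),.073),green=((55,120,50),(85,255,255),.006),yellow=((18,150,100),(30,255,255),.006))
def meas(n,p,d=None):
    for k,(lo,hi,z) in COL.items():
        for c,a in blobs(p,lo,hi):
            print(n,k,c.round(1),a,ray(n,c,z).round(4), pt(n,c,d[int(c[1]+.5),int(c[0]+.5)]).round(4))
E
python3 - <<'E'
from h import *
for n in("top","side"):
    z=np.load(n+"0.npz");meas(n,z['p'],z['d'])
print("vial",ray("top",(183.5,290),.06))
z=np.load("top0.npz");print(pt("top",(183,290),z['d'][290,183]))
E
```

```text
top copper [428.5 141.9] 769 [ 0.6524 -0.0245  0.073 ] [ 0.6524 -0.0245  0.0728]
top blue [489.2 292.9] 804 [ 0.4482 -0.0998  0.073 ] [ 0.4481 -0.1001  0.0722]
top green [359.5 134.8] 119 [0.6821 0.0623 0.006 ] [0.6814 0.0625 0.0083]
top green [367.6 188. ] 133 [0.6011 0.0514 0.006 ] [0.6008 0.0516 0.0076]
top green [413.4 270.4] 130 [ 0.4781 -0.0142  0.006 ] [ 0.4781 -0.0139  0.0072]
top green [421.6 325.9] 128 [ 0.3973 -0.0242  0.006 ] [ 0.3978 -0.0234  0.0095]
top yellow [306.5 142.2] 117 [0.6714 0.1419 0.006 ] [0.6706 0.1419 0.009 ]
top yellow [314.4 195.5] 128 [0.5904 0.1308 0.006 ] [0.5901 0.1308 0.0079]
top yellow [359.7 277.5] 130 [0.4684 0.0652 0.006 ] [0.4684 0.0654 0.0078]
top yellow [367.4 333.4] 128 [0.3871 0.0551 0.006 ] [0.3872 0.0552 0.0071]
side copper [285.6 167.4] 205 [ 0.6531 -0.0218  0.073 ] [ 0.6527 -0.0205  0.0737]
side blue [56.4 65.4] 16422 [ 1.4631 -0.4998  0.073 ] [ 2.3551 -1.6529 -0.3449]
side blue [560.4   0.9] 45 [ 0.002  -1.5074  0.073 ] [ 0.1017 -0.8148  0.2204]
side blue [497.5   8.8] 169 [ 0.2333 -1.3505  0.073 ] [ 0.2009 -1.9685 -0.0676]
side blue [396.6 158.8] 176 [ 0.4487 -0.097   0.073 ] [ 0.4488 -0.098   0.0725]
side green [387.4  28.5] 83 [ 0.6204 -1.2815  0.006 ] [ 0.5867 -1.0015  0.0801]
side green [373.9 207.6] 41 [ 0.4792 -0.0168  0.006 ] [ 0.4789 -0.0145  0.0074]
side green [416. 209.] 47 [ 0.3998 -0.0269  0.006 ] [ 0.3996 -0.0243  0.0076]
side green [260.1 217.6] 36 [0.6836 0.0596 0.006 ] [0.6809 0.0667 0.0107]
side green [303.  219.5] 40 [0.6027 0.0506 0.006 ] [0.602  0.0529 0.0075]
side yellow [372.7 230.9] 55 [0.4694 0.0633 0.006 ] [0.4689 0.0667 0.0083]
side yellow [418.  232.5] 58 [0.3889 0.053  0.006 ] [0.3886 0.0587 0.0098]
side yellow [252.1 242.4] 60 [0.6724 0.1407 0.006 ] [0.6708 0.1448 0.009 ]
side yellow [297.9 243.6] 64 [0.5921 0.1284 0.006 ] [0.5915 0.1305 0.0075]
vial [0.45468782 0.30886093 0.06      ]
[0.45470861 0.30944521 0.06032763]
```

>>> arm_command:
  plan:
    - {"x": 3.7, "y": -1.05, "gripper": 0}
    - {"x": 3.7, "y": -1.05, "gripper": 0}
    - {"x": 3.7, "y": -1.05, "gripper": 0}
    - {"x": 3.7, "y": -1.05, "gripper": 0}
    - {"x": 3.7, "y": -1.05, "gripper": 0}
    - {"x": 3.7, "y": -1.05, "gripper": 0}
    - {"x": 3.7, "y": -1.05, "gripper": 0}
    - {"x": 3.7, "y": -1.05, "gripper": 0}
    - {"x": 3.7, "y": -1.05, "gripper": 0}
    - {"x": 3.7, "y": -1.05, "gripper": 0}
    - {"x": 3.7, "y": -1.05, "gripper": 0}
    - {"x": 3.7, "y": -1.05, "gripper": 0}

```text
invalid input at $.plan[0]: expected keys x, y, z, wx, wy, wz, gripper
```

>>> arm_command:
  plan:
    - {"wz": -0.12, "gripper": 0}
    - {"wz": -0.12, "gripper": 0}
    - {"wz": -0.12, "gripper": 0}
    - {"wz": -0.12, "gripper": 0}
    - {"wz": -0.12, "gripper": 0}
    - {"wz": -0.12, "gripper": 0}
    - {"wz": -0.12, "gripper": 0}
    - {"wz": -0.12, "gripper": 0}
    - {"wz": -0.12, "gripper": 0}
    - {"wz": -0.12, "gripper": 0}
    - {"wz": -0.12, "gripper": 0}

```text
invalid input at $.plan[0]: expected keys x, y, z, wx, wy, wz, gripper
```

All keys are needed.

>>> arm_command:
  plan:
    - {"x": 3.7, "y": -1.05, "z": 0, "wx": 0, "wy": 0, "wz": 0, "gripper": 0}
    - {"x": 3.7, "y": -1.05, "z": 0, "wx": 0, "wy": 0, "wz": 0, "gripper": 0}
    - {"x": 3.7, "y": -1.05, "z": 0, "wx": 0, "wy": 0, "wz": 0, "gripper": 0}
    - {"x": 3.7, "y": -1.05, "z": 0, "wx": 0, "wy": 0, "wz": 0, "gripper": 0}
    - {"x": 3.7, "y": -1.05, "z": 0, "wx": 0, "wy": 0, "wz": 0, "gripper": 0}
    - {"x": 3.7, "y": -1.05, "z": 0, "wx": 0, "wy": 0, "wz": 0, "gripper": 0}
    - {"x": 3.7, "y": -1.05, "z": 0, "wx": 0, "wy": 0, "wz": 0, "gripper": 0}
    - {"x": 3.7, "y": -1.05, "z": 0, "wx": 0, "wy": 0, "wz": 0, "gripper": 0}
    - {"x": 3.7, "y": -1.05, "z": 0, "wx": 0, "wy": 0, "wz": 0, "gripper": 0}
    - {"x": 3.7, "y": -1.05, "z": 0, "wx": 0, "wy": 0, "wz": 0, "gripper": 0}
    - {"x": 3.7, "y": -1.05, "z": 0, "wx": 0, "wy": 0, "wz": 0, "gripper": 0}
    - {"x": 3.7, "y": -1.05, "z": 0, "wx": 0, "wy": 0, "wz": 0, "gripper": 0}

```text
time_s: 1.1
tcp_pos: [0.5758, -0.1779, 0.2204]
tool_rot: [-3.13, 0.008, 0.399]
contact_force: [0.6, -0.9, 0.2]
gripper_width: 0.002
```

>>> arm_command:
  plan:
    - {"x": 0, "y": 0, "z": 0, "wx": 0, "wy": 0, "wz": -0.12, "gripper": 0}
    - {"x": 0, "y": 0, "z": 0, "wx": 0, "wy": 0, "wz": -0.12, "gripper": 0}
    - {"x": 0, "y": 0, "z": 0, "wx": 0, "wy": 0, "wz": -0.12, "gripper": 0}
    - {"x": 0, "y": 0, "z": 0, "wx": 0, "wy": 0, "wz": -0.12, "gripper": 0}
    - {"x": 0, "y": 0, "z": 0, "wx": 0, "wy": 0, "wz": -0.12, "gripper": 0}
    - {"x": 0, "y": 0, "z": 0, "wx": 0, "wy": 0, "wz": -0.12, "gripper": 0}
    - {"x": 0, "y": 0, "z": 0, "wx": 0, "wy": 0, "wz": -0.12, "gripper": 0}
    - {"x": 0, "y": 0, "z": 0, "wx": 0, "wy": 0, "wz": -0.12, "gripper": 0}
    - {"x": 0, "y": 0, "z": 0, "wx": 0, "wy": 0, "wz": -0.12, "gripper": 0}
    - {"x": 0, "y": 0, "z": 0, "wx": 0, "wy": 0, "wz": -0.12, "gripper": 0}
    - {"x": 0, "y": 0, "z": 0, "wx": 0, "wy": 0, "wz": -0.12, "gripper": 0}

```text
time_s: 2.02
tcp_pos: [0.5796, -0.1656, 0.2067]
tool_rot: [-3.117, -0.025, 1.774]
contact_force: [-0.1, -0.5, -0.2]
gripper_width: 0.0
```

```bash
cat >> h.py <<'E'
from scipy.spatial.transform import Rotation as Ro
G=np.array([.6416,.0568]);U=np.array([-.133,.991])
def delta(s,z,lat=0):
    o=observe();R=Ro.from_euler('xyz',o['tool_rot']);t=np.r_[G+s*U+lat*np.array([.991,.133]),z]
    T=Ro.from_euler('xyz',[np.pi,0,np.arctan2(U[1],U[0])])
    print("shift cm",(R.inv().apply(t-o['tcp_pos'])*100).round(2),"turn",(R.inv()*T).as_rotvec().round(3),'s',(o['tcp_pos'][:2]-G)@U, 'q',o['joint_positions'].round(2),o['contact_force'].round(1),o['time_s'])
E
python3 -c "
from h import *
delta(-.158,.15);delta(-.158,.042)"
```

```text
shift cm [4.63 9.61 5.55] turn [-0.026 -0.024  0.07 ] s -0.21219278286381457 q [-0.39  0.29  0.32  1.64  0.01  0.97] [-0.1 -0.5 -0.2] 2.0167
shift cm [ 4.37  9.87 16.34] turn [-0.026 -0.024  0.07 ] s -0.21219278286381457 q [-0.39  0.29  0.32  1.64  0.01  0.97] [-0.1 -0.5 -0.2] 2.0167
```

>>> arm_command:
  plan:
    - {"x": 0, "y": 0, "z": 0, "wx": -0.026, "wy": -0.024, "wz": 0.07, "gripper": 0}
    - {"x": 1.5, "y": 3.0, "z": 1.5, "wx": 0, "wy": 0, "wz": 0, "gripper": 0}
    - {"x": 1.5, "y": 3.0, "z": 1.5, "wx": 0, "wy": 0, "wz": 0, "gripper": 0}
    - {"x": 1.0, "y": 3.0, "z": 1.5, "wx": 0, "wy": 0, "wz": 0, "gripper": 0}
    - {"x": 0, "y": 0, "z": 0, "wx": 0, "wy": 0, "wz": 0, "gripper": 0}

```text
time_s: 2.43
tcp_pos: [0.6609, -0.1128, 0.1533]
tool_rot: [-3.132, -0.003, 1.702]
contact_force: [-0.9, -0.2, -2.2]
gripper_width: 0.002
```

```bash
python3 -c "
from h import *
delta(-.158,.15);delta(-.158,.042)
p,d=get_image('top');cv2.imwrite('pics/top1.png',p[:,:,::-1])"
```

```text
shift cm [1.26 0.35 0.33] turn [-0.009 -0.003 -0.002] s -0.17060083771743073 q [-0.27  0.44  0.41  1.55 -0.    1.17] [-0.9 -0.2 -2.2] 2.4333
shift cm [ 1.23  0.45 11.13] turn [-0.009 -0.003 -0.002] s -0.17060083771743073 q [-0.27  0.44  0.41  1.55 -0.    1.17] [-0.9 -0.2 -2.2] 2.4333
```

View pics/top1.png

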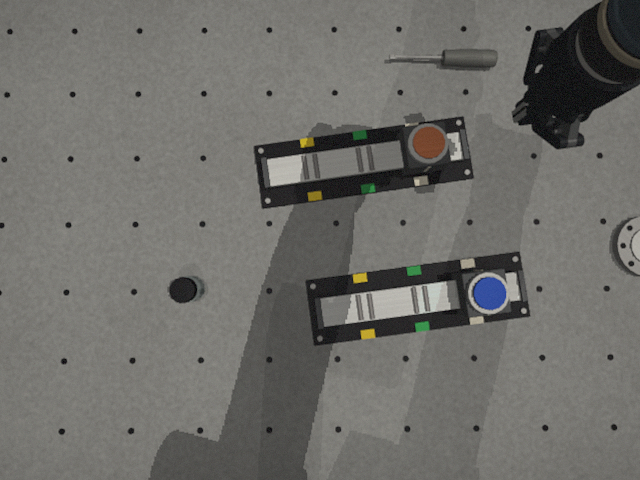

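The fingers show near (520,112), behind and clear of the carrier. I'll descend there.

>>> arm_command:
  plan:
    - {"x": 0.5, "y": 0.4, "z": 3.0, "wx": -0.009, "wy": -0.003, "wz": 0, "gripper": 0}
    - {"x": 0, "y": 0, "z": 3.0, "wx": 0, "wy": 0, "wz": 0, "gripper": 0}
    - {"x": 0, "y": 0, "z": 3.0, "wx": 0, "wy": 0, "wz": 0, "gripper": 0}
    - {"x": 0, "y": 0, "z": 1.8, "wx": 0, "wy": 0, "wz": 0, "gripper": 0}
    - {"x": 0, "y": 0, "z": 0, "wx": 0, "wy": 0, "wz": 0, "gripper": 0}

```text
time_s: 2.9
tcp_pos: [0.6625, -0.111, 0.0481]
tool_rot: [3.139, 0.006, 1.701]
contact_force: [-0.3, -0.1, -0.7]
gripper_width: 0.002
```

```bash
python3 -c "
from h import *
delta(-.13,.042)
p,d=get_image('top');cv2.imwrite('pics/top2.png',p[:,:,::-1])"
```

```text
shift cm [3.91 0.14 0.58] turn [ 0.003  0.006 -0.003] s -0.1690333293731015 q [-0.26  0.46  0.22  1.33 -0.    1.18] [-0.3 -0.1 -0.7] 2.9
```

View pics/top2.png

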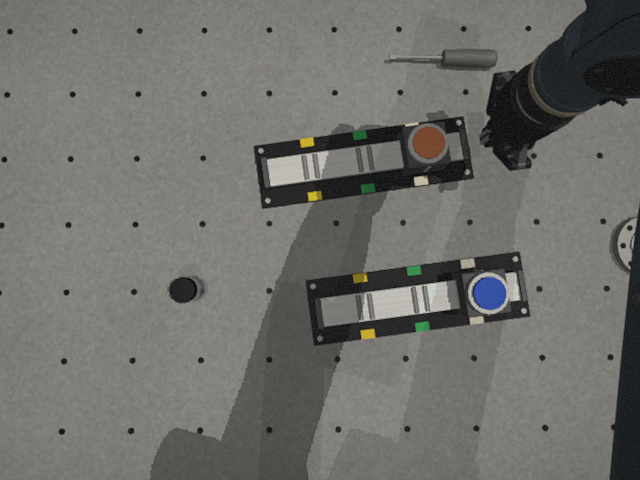

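>>> arm_command:
  plan:
    - {"x": 1.5, "y": 0.1, "z": 0.4, "wx": 0, "wy": 0, "wz": 0, "gripper": 0}
    - {"x": 1.5, "y": 0, "z": 0.2, "wx": 0, "wy": 0, "wz": 0, "gripper": 0}
    - {"x": 0.7, "y": 0, "z": 0, "wx": 0, "wy": 0, "wz": 0, "gripper": 0}
    - {"x": 0.4, "y": 0, "z": 0, "wx": 0, "wy": 0, "wz": 0, "gripper": 0}
    - {"x": 0.4, "y": 0, "z": 0, "wx": 0, "wy": 0, "wz": 0, "gripper": 0}

```text
time_s: 3.37
tcp_pos: [0.6612, -0.0644, 0.0522]
tool_rot: [3.127, 0.011, 1.699]
contact_force: [-0.1, 0.5, -3.7]
gripper_width: 0.001
```

```bash
python3 -c "
from h import *
delta(-.041,.042)
p,d=get_image('top');meas('top',p,d);print(observe()['contact_force'])" | grep -v yellow
```

```text
shift cm [ 8.18 -0.38  0.92] turn [ 0.015  0.011 -0.005] s -0.12267610694939474 q [-0.2   0.42  0.18  1.31 -0.01  1.25] [-0.1  0.5 -3.7] 3.3667
top copper [425.8 143.3] 454 [ 0.6505 -0.0208  0.073 ] [ 0.6508 -0.021   0.0719]
top blue [489.3 292.9] 804 [ 0.4482 -0.0998  0.073 ] [ 0.4482 -0.0995  0.0738]
top green [359.2 134.9] 115 [0.6819 0.0626 0.006 ] [0.6814 0.0628 0.0078]
top green [367.6 188. ] 130 [0.6011 0.0513 0.006 ] [0.6011 0.0514 0.0065]
top green [413.5 270.3] 128 [ 0.4782 -0.0142  0.006 ] [ 0.4782 -0.0136  0.0091]
top green [421.8 325.9] 130 [ 0.3973 -0.0246  0.006 ] [ 0.3978 -0.0237  0.0096]
[-0.06542955 -0.53259363  0.43156829]
```

>>> arm_command:
  plan:
    - {"x": -0.2, "y": -0.2, "z": 0.9, "wx": 0.015, "wy": 0.011, "wz": 0, "gripper": 0}
    - {"x": 0, "y": 0, "z": 0, "wx": 0, "wy": 0, "wz": 0, "gripper": 0}

```text
time_s: 3.58
tcp_pos: [0.6608, -0.0651, 0.0451]
tool_rot: [3.139, -0.0, 1.702]
contact_force: [-1.1, 0.7, -0.8]
gripper_width: 0.003
```

```bash
python3 -c "
from h import *
delta(-.041,.042)
p,d=get_image('side');meas('side',p,d);cv2.imwrite('pics/side3.png',cv2.resize(p[120:300,180:480,::-1],None,fx=2.5,fy=2.5));delta(-.041,.042)" | grep -v yellow
```

```text
shift cm [ 8.24 -0.3   0.31] turn [ 0.003 -0.    -0.002] s -0.12338430483402242 q [-0.2   0.44  0.19  1.32  0.    1.24] [-1.1  0.7 -0.8] 3.5833
side copper [285.2 168.4] 184 [ 0.6527 -0.0178  0.073 ] [ 0.6529 -0.0184  0.0726]
side blue [56.  65.4] 16309 [ 1.4642 -0.4995  0.073 ] [ 2.3559 -1.6506 -0.3443]
side blue [570.    0.9] 175 [-0.0331 -1.5125  0.073 ] [ 0.0752 -0.8268  0.2187]
side blue [495.9  11.9] 227 [ 0.24   -1.3042  0.073 ] [ 0.2091 -1.9125 -0.0683]
side blue [396.6 158.9] 173 [ 0.4488 -0.0967  0.073 ] [ 0.4487 -0.0957  0.0735]
side green [388.   28.1] 82 [ 0.6189 -1.2871  0.006 ] [ 0.5841 -0.996   0.0829]
side green [373.9 207.6] 41 [ 0.4792 -0.0168  0.006 ] [ 0.4784 -0.0104  0.01  ]
side green [416.1 209.1] 46 [ 0.3996 -0.0267  0.006 ] [ 0.3994 -0.0216  0.0091]
side green [259.8 218.1] 25 [0.6837 0.0616 0.006 ] [0.6818 0.0666 0.0094]
side green [303.5 218.9] 39 [0.6023 0.0486 0.006 ] [0.6013 0.0519 0.0082]
shift cm [ 8.24 -0.38  0.42] turn [ 0.005  0.    -0.002] s -0.12339739700390835 q [-0.2   0.44  0.19  1.32  0.    1.24] [ 0.5  0.6 -0.8] 3.6333
```

View pics/side3.png

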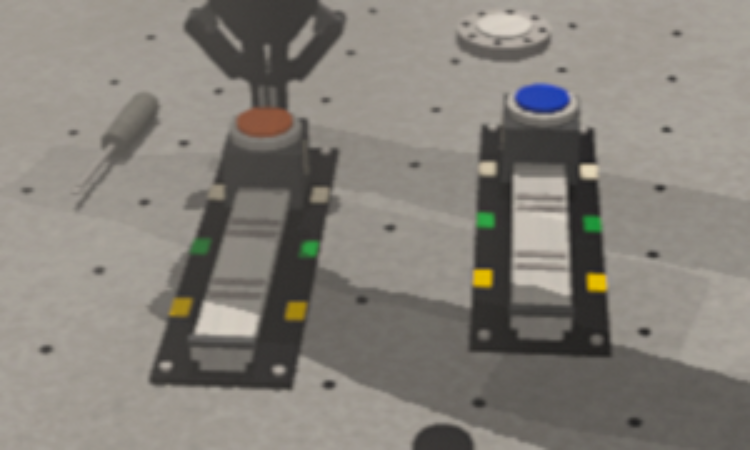

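The side view shows the shut fingers squarely behind the carrier, which has moved about 4 mm. I'll keep pushing in small steps.

>>> arm_command:
  plan:
    - {"x": 0.8, "y": -0.1, "z": 0.2, "wx": 0, "wy": 0, "wz": 0, "gripper": 0}
    - {"x": 0.8, "y": 0, "z": 0.1, "wx": 0, "wy": 0, "wz": 0, "gripper": 0}
    - {"x": 0.8, "y": 0, "z": 0.1, "wx": 0, "wy": 0, "wz": 0, "gripper": 0}
    - {"x": 0.8, "y": 0, "z": 0.1, "wx": 0, "wy": 0, "wz": 0, "gripper": 0}
    - {"x": 0.8, "y": 0, "z": 0.1, "wx": 0, "wy": 0, "wz": 0, "gripper": 0}

```text
time_s: 4.05
tcp_pos: [0.6577, -0.036, 0.0429]
tool_rot: [3.134, 0.021, 1.691]
contact_force: [-0.5, -1.2, 0.3]
gripper_width: 0.002
```

```bash
python3 -c "
from h import *
delta(-.043,.042)
p,d=get_image('top');meas('top',p,d)
p,d=get_image('side');meas('side',p,d);cv2.imwrite('pics/side4.png',cv2.resize(p[120:300,180:480,::-1],None,fx=2.5,fy=2.5));delta(-.043,.042)" | egrep  'shift|copper'
```

```text
shift cm [ 5.1  -0.43 -0.02] turn [ 0.007  0.021 -0.013] s -0.09405497555961038 q [-0.15  0.42  0.16  1.3  -0.02  1.3 ] [-0.5 -1.2  0.3] 4.05
top copper [404.9 145. ] 589 [0.6483 0.0077 0.073 ] [0.6486 0.0075 0.0718]
side copper [283.2 176.2] 193 [0.6478 0.0131 0.073 ] [0.6476 0.0138 0.0734]
shift cm [ 4.89 -0.37 -0.08] turn [ 0.006  0.018 -0.01 ] s -0.09191745169549695 q [-0.15  0.42  0.16  1.3  -0.02  1.3 ] [-0.7  0.3 -0. ] 4.15
```

View pics/side4.png

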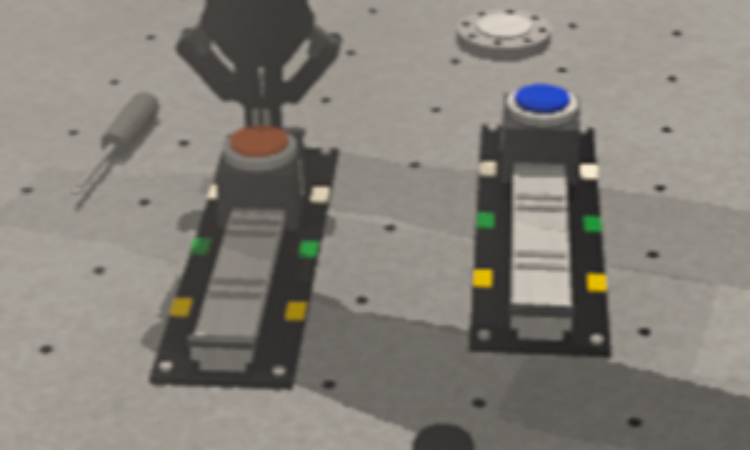

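The carrier has cleared the white station and is about 47 mm short of the green one. The finger-to-carrier offset is about 45 mm.

>>> arm_command:
  plan:
    - {"x": 0.8, "y": -0.2, "z": 0, "wx": 0.006, "wy": 0.018, "wz": -0.01, "gripper": 0}
    - {"x": 0.8, "y": -0.1, "z": 0.1, "wx": 0, "wy": 0, "wz": 0, "gripper": 0}
    - {"x": 0.8, "y": 0, "z": 0.1, "wx": 0, "wy": 0, "wz": 0, "gripper": 0}
    - {"x": 0.8, "y": 0, "z": 0.1, "wx": 0, "wy": 0, "wz": 0, "gripper": 0}
    - {"x": 0, "y": 0, "z": 0, "wx": 0, "wy": 0, "wz": 0, "gripper": 0}

```text
time_s: 4.57
tcp_pos: [0.6488, 0.0015, 0.0378]
tool_rot: [-3.14, -0.003, 1.706]
contact_force: [-0.1, -0.6, 0.5]
gripper_width: -0.0
```

```bash
python3 -c "
from h import *
delta(-.045,.042)
p,d=get_image('top');meas('top',p,d)
p,d=get_image('side');meas('side',p,d);delta(-.045,.042)" | egrep  'shift|copper'
```

```text
shift cm [ 1.07  0.02 -0.42] turn [-0.001 -0.003  0.001] s -0.055723614060997455 q [-0.1   0.41  0.14  1.3   0.    1.33] [-0.1 -0.6  0.5] 4.5667
top copper [377.3 149.3] 713 [0.6428 0.0453 0.073 ] [0.6428 0.0453 0.073 ]
side copper [280.2 185.5] 219 [0.6434 0.0483 0.073 ] [0.6436 0.0477 0.0727]
shift cm [ 1.2   0.01 -0.41] turn [-0.001 -0.002  0.001] s -0.05702119772107319 q [-0.1   0.41  0.14  1.3   0.    1.33] [ 0.5 -0.7  0.6] 4.6667
```

>>> arm_command:
  plan:
    - {"x": 0.6, "y": 0, "z": -0.2, "wx": 0, "wy": 0, "wz": 0, "gripper": 0}
    - {"x": 0.4, "y": 0, "z": 0, "wx": 0, "wy": 0, "wz": 0, "gripper": 0}
    - {"x": 0, "y": 0, "z": 0, "wx": 0, "wy": 0, "wz": 0, "gripper": 0}

```text
time_s: 4.92
tcp_pos: [0.6477, 0.0072, 0.0396]
tool_rot: [-3.139, 0.005, 1.702]
contact_force: [-0.4, 0.5, 0.1]
gripper_width: 0.002
```

```bash
python3 -c "
from h import *
delta(-.045,.042)
p,d=get_image('top');meas('top',p,d);cv2.imwrite('pics/top5.png',cv2.resize(p[80:280,220:500,::-1],None,fx=2.5,fy=2.5))
p,d=get_image('side');meas('side',p,d);delta(-.045,.042)" | egrep  'shift|copper'
```

```text
shift cm [ 0.49  0.05 -0.25] turn [-0.003  0.005 -0.002] s -0.049939368540080194 q [-0.09  0.41  0.14  1.3  -0.01  1.35] [-0.4  0.5  0.1] 4.9167
top copper [373.7 149.6] 657 [0.6423 0.0501 0.073 ] [0.6425 0.05   0.072 ]
side copper [279.8 186.8] 207 [0.6428 0.0532 0.073 ] [0.6427 0.0536 0.0732]
shift cm [ 0.46  0.05 -0.24] turn [-0.002  0.004 -0.002] s -0.04962293230133841 q [-0.09  0.41  0.14  1.3  -0.    1.35] [ 0.3 -0.3  0. ] 5.0167
```

View pics/top5.png

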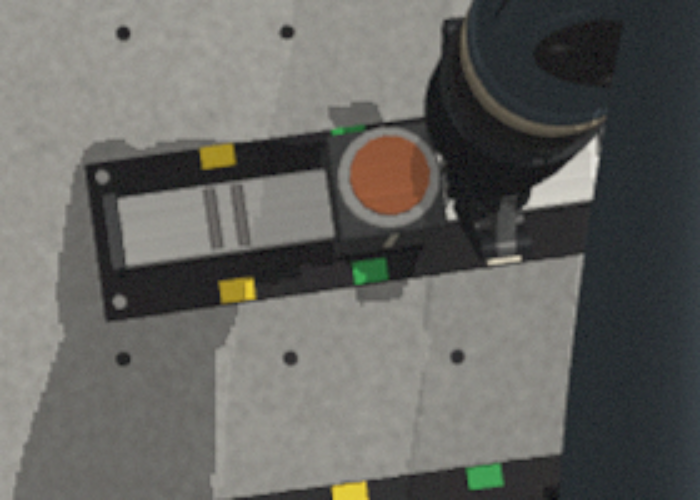

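The top view shows the disc about 6 mm short of the green marks. I'll push on gently.

>>> arm_command:
  plan:
    - {"x": 0.5, "y": 0, "z": 0, "wx": 0, "wy": 0, "wz": 0, "gripper": 0}
    - {"x": 0.3, "y": 0, "z": 0, "wx": 0, "wy": 0, "wz": 0, "gripper": 0}
    - {"x": 0, "y": 0, "z": 0, "wx": 0, "wy": 0, "wz": 0, "gripper": 0}

```text
time_s: 5.27
tcp_pos: [0.647, 0.013, 0.0397]
tool_rot: [-3.139, 0.009, 1.7]
contact_force: [0.7, 0.4, -1.4]
gripper_width: -0.001
```

```bash
python3 -c "
from h import *
delta(-.045,.042)
p,d=get_image('top');meas('top',p,d);cv2.imwrite('pics/top6.png',cv2.resize(p[80:280,220:500,::-1],None,fx=2.5,fy=2.5))
p,d=get_image('side');meas('side',p,d);delta(-.045,.042)" | egrep  'shift|copper'
```

```text
shift cm [-0.09  0.05 -0.23] turn [-0.003  0.009 -0.004] s -0.0441342114834821 q [-0.08  0.4   0.13  1.3  -0.01  1.36] [ 0.7  0.4 -1.4] 5.2667
top copper [369.1 150.3] 656 [0.6414 0.0563 0.073 ] [0.6418 0.0561 0.0714]
side copper [279.2 188.4] 220 [0.6421 0.0588 0.073 ] [0.6428 0.0569 0.0718]
shift cm [-0.07  0.05 -0.23] turn [-0.003  0.009 -0.004] s -0.04432159920922383 q [-0.08  0.4   0.13  1.3  -0.01  1.36] [-0.2 -0.   0.5] 5.3667
```

The carrier is now within about 1 mm of the station. I'll back off, lift clear and check.

>>> arm_command:
  plan:
    - {"x": -1.5, "y": 0, "z": 0, "wx": 0, "wy": 0, "wz": 0, "gripper": 0}
    - {"x": -2, "y": 0, "z": 0, "wx": 0, "wy": 0, "wz": 0, "gripper": 0}
    - {"x": -2, "y": 0, "z": -1, "wx": 0, "wy": 0, "wz": 0, "gripper": 0}
    - {"x": -2, "y": 0, "z": -3, "wx": 0, "wy": 0, "wz": 0, "gripper": 0}
    - {"x": -2, "y": 0, "z": -3, "wx": 0, "wy": 0, "wz": 0, "gripper": 0}
    - {"x": -2, "y": 0, "z": -3, "wx": 0, "wy": 0, "wz": 0, "gripper": 0}
    - {"x": -2, "y": 0, "z": -2, "wx": 0, "wy": 0, "wz": 0, "gripper": 0}
    - {"x": 0, "y": 0, "z": 0, "wx": 0, "wy": 0, "wz": 0, "gripper": 0}

```text
time_s: 6.03
tcp_pos: [0.6622, -0.1278, 0.16]
tool_rot: [-3.13, 0.004, 1.705]
contact_force: [1.2, 0.2, 1.2]
gripper_width: 0.002
```

```bash
python3 -c "
from h import *
p,d=get_image('top');meas('top',p,d);cv2.imwrite('pics/top7.png',p[:,:,::-1])
print('vial',ray('top',(183.5,290),.06))
p,d=get_image('side');meas('side',p,d);delta(-.045,.042)" | egrep  'shift|copper|top|side blue'
```

```text
top copper [370.7 150.1] 748 [0.6417 0.0541 0.073 ] [0.6422 0.0539 0.0712]
top blue [489.3 292.9] 802 [ 0.4482 -0.0998  0.073 ] [ 0.4481 -0.1004  0.0714]
top green [367.5 187.9] 128 [0.6012 0.0515 0.006 ] [0.6009 0.0517 0.008 ]
top green [413.4 270.4] 128 [ 0.4781 -0.0141  0.006 ] [ 0.4781 -0.0133  0.0096]
top green [421.8 325.9] 130 [ 0.3973 -0.0246  0.006 ] [ 0.3976 -0.0242  0.0077]
top yellow [306.5 142.2] 119 [0.6713 0.1421 0.006 ] [0.671  0.1421 0.0069]
top yellow [314.3 195.6] 118 [0.5903 0.1309 0.006 ] [0.59   0.1309 0.0081]
top yellow [359.8 277.5] 127 [0.4683 0.065  0.006 ] [0.4684 0.0652 0.0084]
top yellow [367.5 333.4] 131 [0.3871 0.055  0.006 ] [0.3872 0.055  0.0062]
side copper [279.5 187.9] 235 [0.6421 0.0571 0.073 ] [0.6421 0.0571 0.073 ]
side blue [56.3 65.4] 16382 [ 1.4634 -0.4996  0.073 ] [ 2.3586 -1.6562 -0.3463]
side blue [562.1   0.9] 127 [-0.0044 -1.5085  0.073 ] [ 0.0954 -0.8267  0.2181]
side blue [496.1  11.4] 213 [ 0.2389 -1.3111  0.073 ] [ 0.2088 -1.902  -0.0638]
side blue [396.6 158.9] 174 [ 0.4487 -0.0968  0.073 ] [ 0.4483 -0.0925  0.0752]
shift cm [13.66  0.75 11.4 ] turn [-0.017 -0.     0.003] s -0.1816866172716216 q [-0.28  0.46  0.44  1.57 -0.01  1.15] [-0.6  0.7  0. ] 6.1333
```

View pics/top7.png

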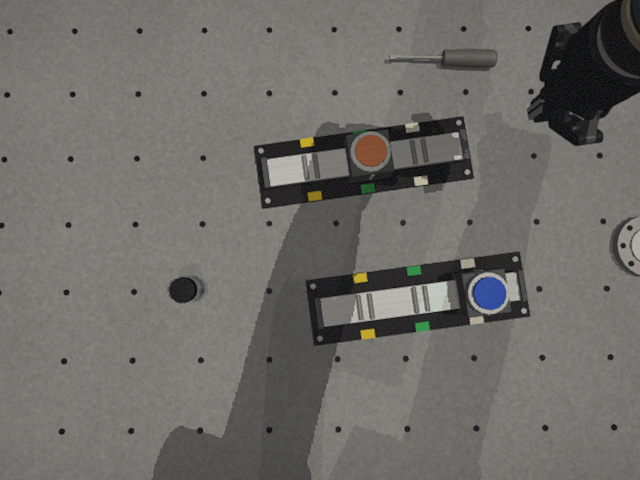

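The copper disc is at (371,150), between the green marks and about 2.5 mm from the station. The blue disc (489,293) and the vial (184,290) have not moved, and the arm is clear.

```bash
python3 -c "
from bench import *
print(hand_in())"
```

```text
the job is handed in; nothing more can be done
None
```

I pushed the copper carrier with the shut fingers about 80 mm along its rail, from the white station to the green one. I then backed off, lifted clear and handed the job in at about 6 s.

- **Copper carrier:** the last top view, with the disc unobstructed, puts it about 2.7 mm short of the green station point. The side view gives about 2 mm once its offset of about 2.5 mm is allowed for; uncorrected, it reads almost on the point. Both are within the 8 mm in which the detent holds.
- **The click:** I did not sense it directly. No force peak showed in the readings at the end of each move, so I judge it seated from its position alone.
- **Shift on letting go:** while the fingers still touched it, the top view put the carrier within 1 mm of the point. The later reading is 2 mm further back, which may be a small settling shift or the gripper partly covering and shading the disc earlier.
- **Bystanders:** the blue filter carrier measures the same as at the start. The vial looks to be at the same pixel, but I only checked that by eye. Contact force readings stayed under 4 N.

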